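Draw out the press-tool tray with the pull hook

ROBOT

A 6-joint arm with a two-finger parallel gripper is mounted at the origin on a cart in front of the work surface, level with it; the furniture and walls round the work are solid. World frame = base frame: x ahead of the robot, y to its left, z up, the work surface at z = 0. Lengths are in m, angles in rad, forces in N, time in s.
With the tool pointing down it reaches from about 0.375 to 0.75 m from the base axis. Payload 9 kg.
Tool frame: the origin (TCP) lies midway between the tips of the shut fingers; the grasp point (between the pads) lies 19 mm behind it (r.grip_point_offset is the distance from the TCP to the grasp point, in m); z points along the fingers, y is the line along which they close (so a half turn about z gives the same grasp; the last joint's range is limited). The gripper opens to 85 mm and grips with 20 to 120 N. Pads are 22 mm wide; open, the fingers measure 114 mm over their backs; the gripper's body (76 mm by 85 mm) begins 54 mm behind the grasp point. The pads swing forward as they close: fully open they stand 13 mm farther back than shut.
Start: joints at [-1.532, 0.104, 0.097, 1.564, 0, 1.353], TCP at [0.152, -0.58, 0.231] pointing down, gripper open.
Joint ranges: [-2.99, 2.99], [-0.84, 1.86], [-1.1, 1.16], [-1.84, 2.11], [-1.51, 1.56], [-3.14, 3.14]. Speed limits (rad/s): [2.22, 2.22, 2.57, 3.14, 3.14, 3.14].

INTERFACE

Orientations are given as [roll, pitch, yaw] about the fixed x, y, z axes, in that order (R = Rz(yaw) Ry(pitch) Rx(roll)).
In Python, from plant import r gives the robot as it stands.
- The arm moves only by the tool move_arm, never from a script. Its arguments are lists of equal length, an entry for each row: "twist": the turn, a rotation vector about the tool's x, y, z in rad, a list of three; "offset": the shift along the tool's x, y, z in m, a list of three; "claw": the closure in counts, from 0 (fully open) to 255 (shut). In form: {"twist": [[rx, ry, rz], ...], "offset": [[x, y, z], ...], "claw": [claw, ...]}. A call has 1 to 8 rows; each row shifts and turns the commanded pose from where the row before left it, along the tool's axes as they then stand; what a row does not reach is not made up. A row lasts 1/10 s, in which the tool goes at most 50 mm and 8.59 degrees, less where a joint would pass 70% of its speed; a pose out of reach is approached as far as the arm can. A call with a gripper value outside its range is refused whole. The fingers move at their own pace and stop on an object; "grip_force" is the grip in N (left out, the last holds). Time passes only in rows, so rows that do not move let the fingers close. It gives the time, the measured TCP pose, the force, the opening and the grip force at its end, in the units of the state.
- r.sense(): the state, without advancing time (a new reading comes with each control period).
- r.camera(name): name is "scene" or "top"; returns the picture (420x560x3 uint8, red, green, blue); there is no depth.
- r.camera_info(name): a dict with "camera_matrix" (3x3 intrinsics, pixels), "R" (3x3) and "t" (3): a world point X has camera coordinates R X + t. Camera axes: x right, y down, z forward; pixel columns grow to the right and rows downward; lengths in m; the calibration is good to about 2 mm. A picture is of the moment at which its call begins. camera_info takes no time and is no camera call.
- r.finish_job(): hands the job in; it is judged then, once.
Trained networks look in the newest picture that a camera, given by its name, has taken for a name from the list of things; names that differ only in an ending like _2 or _b are one class to them, and where a whole thing is asked for, a point or a joint stands for the part that bears it (a point fixed in the world has none). Each returns a list of dicts, best first, with "confidence" (0 to 1); they miss things now and then, are a little off and sometimes report something else, mostly with a low value. They report only what shows in the picture. A call takes as long as a camera call. They do not tell look-alikes from the thing itself.
- r.regions_of(camera, target): "region" (420x560 bool, what is visible of it) and "box" ([centre column, centre row, width, height] in pixels, round what is visible of it).
- r.spot_point(camera, target): "at" ([row, column] in pixels: a listed point, or the origin of a listed thing).
The state is a dict: "time": time; "joint_positions": joint angles; "dq": joint speeds; "joint_efforts": joint torques, N m; "eef_pos": TCP position; "ee_rot": TCP orientation; "contact_force": force on the tool from outside, world axes, zero at the start; "ft_torque": the same for the moment, N m; "grip_width": finger opening in m; "grip_force": force on a finger pad.
Only numpy, scipy, OpenCV 4.12 (cv2) and the standard library are available. Lean on these libraries where they do the work, as an engineer would, in place of code of your own. Each camera call takes 0.05 s, during which the arm holds its last target. There are 200 camera calls.

TASK

Pick up the pull hook, catch its toe behind the finger hole of the slide tray and draw the tray out gently until you feel it bear firmly on its stop for a moment, without yanking; only the hook may touch the tray. Then unhook, leave the tray drawn out, and lay the hook down flat on the bench, clear of the tray. Leave the small things standing about where they are.

Things in the scene. Friction and masses are not known exactly. Their poses are not given: they have to be found in the camera images.
- unit: low grey slide-tray unit, 170 deep x 150 wide x 82 mm high, screwed to the bench. Origin: bench level, under the middle of its front edge; x points into it (the tray slides out along -x), y left, z up. An unseen adjustable stop ends the tray's travel 80 to 120 mm out (hole at x = -85 to -125 mm in this frame); feel for it: a sprung buffer gives at 6 N, then 3.5 N more per mm for 5 mm, then solid.
- tray: aluminium tray, starts 0 to 70 mm out, slides with 3 N friction, stays where left; front plate 146 wide x 62 high x 4 mm thick with a finger hole; 40 mm free behind, then steel press tools. Origin: hole's centre, outer face; axes as unit. Bearing firmly on the stop: a pull over 10 N held 0.25 s with the tray still (12 to 15 N is right); over 17 N between hook and tray is a yank, forbidden.
- hole (a point): centre of the round finger hole, 36 mm across, on the outer face of the tray's front plate, 44 mm above the bench (27 mm above the tray's floor); x points into the unit, y to its left, z up.
- hook: pull hook lying flat, about 100 g: wooden handle 70 long x 18 wide x 16 mm high (grip it across the 18 mm, at its middle), then a steel rod 7 mm thick with a sideways toe. Origin: underside of the handle, below its middle; x points along the rod to the toe, y to the side the toe points to (left seen from the handle), z up. Rod and toe level, axis 8 mm above the underside.
- hook_toe (a point): the bend of the hook on the rod's axis, where the toe leaves it: 85 mm ahead of the hook's origin, 8 mm above its underside; axes as the hook's. From here the toe runs 17 mm to the left (+y), bent back 4 mm towards the handle. The head is 24 mm wide over all: 3.5 mm right of the rod axis to 20.5 mm left of it.
- tin: small light-grey round tin with a lid, 62 mm across, 48 mm high, standing right of the tray's path; origin under its middle. A bystander.
- mandrel: bare steel turned press tool, 35 mm across, 66 mm high, standing right of the unit; origin under its middle. A bystander.
- bottle: small glue bottle, 29x40 mm, 134 mm high, standing left of the unit; origin under its middle. A bystander.
Things that resemble listed ones, but are neither listed nor needed, are in the scene too. Of the things that look like the hook, the larger one is meant.

How it is judged:
By the outcome, as a careful person would: the job done as asked, in the order asked, and still so for the second after the job is handed in, with the robot touching nothing.
It also fails if it takes over 67 s, if anything falls off the work surface, if the arm or the gripper's body presses on something with over 40 N, if the wrist force passes 120 N, or if a joint passes its speed limit or range.

## Working session

There is one attempt and no reset: what is moved stays moved. The work goes in short steps, Python scripts to look and compute and a tool call to move; the robot and the scene stay as the last step left them, time stands still between calls to the robot, and variables do not carry over. Pictures are saved under pics/ and viewed, at most 14 in all, crops included, and the job is handed in when it is done.

Besides the shell and the picture viewer there is one more tool, called after "Request:" by a JSON object that holds its "op" and its "data", one argument or row to a line. move_arm: Moves the arm, as the interface text tells. Its arguments: {"type":"object","properties":{"twist":{"type":"array","items":{"type":"array","items":{"type":"number"}}},"offset":{"type":"array","items":{"type":"array","items":{"type":"number"}}},"claw":{"type":"array","items":{"type":"number"}},"grip_force":{"type":"number"}},"required":["twist","offset","claw"]}

```bash
mkdir -p pics; ls; cat > h.py <<'E'
import numpy as np, cv2
from plant import r
def save(cam,name):
    im=r.camera(cam); cv2.imwrite('pics/'+name,im[:,:,::-1]); return im
def ray(cam,px,z):
    c=r.camera_info(cam);K=np.array(c['camera_matrix']);R=np.array(c['R']);t=np.array(c['t']).ravel()
    d=R.T@np.linalg.solve(K,[px[0],px[1],1.]);o=-R.T@t
    return o+d*(z-o[2])/d[2]
def proj(cam,X):
    c=r.camera_info(cam);p=np.array(c['camera_matrix'])@(np.array(c['R'])@np.array(X)+np.array(c['t']).ravel());return p[:2]/p[2]
E
python3 - <<'E'
from h import *
a=save('scene','s0.png');b=save('top','t0.png')
for n in ['hook','hook_toe','hole','unit','tray','tin','mandrel','bottle']:
  for cam in ['top','scene']:
    for d in r.spot_point(cam,n)[:3]:
        u=d['at'][::-1]; z={'hook':0,'hook_toe':.008,'hole':.044,'tray':.044}.get(n,0)
        print(n,cam,np.round(d['confidence'],2),np.round(u,1),np.round(ray(cam,u,z),4))
print(r.sense())
E
```

```text
pics
hook top 0.91 [208.6 246.7] [0.5205 0.0695 0.    ]
hook top 0.51 [169.3 266.7] [0.473  0.1579 0.    ]
hook scene 0.77 [253. 282.] [0.5301 0.0786 0.    ]
hook scene 0.68 [252.4 331.2] [0.4625 0.1628 0.    ]
hook_toe top 0.79 [208.2 209.9] [0.6053 0.0724 0.008 ]
hook_toe top 0.66 [153.  245.6] [0.5205 0.1952 0.008 ]
hook_toe scene 0.76 [213.8 328.5] [0.5151 0.2027 0.008 ]
hook_toe scene 0.63 [227.9 259. ] [0.603  0.0686 0.008 ]
hole top 0.67 [295.5 192.5] [ 0.6454 -0.1269  0.044 ]
hole top 0.4 [296.3 186.5] [ 0.659  -0.1285  0.044 ]
hole scene 0.68 [273.6 191.1] [ 0.6352 -0.1257  0.044 ]
unit top 0.74 [297.9 185.2] [ 0.6693 -0.1356  0.    ]
tray top 0.66 [294.2 193.5] [ 0.643 -0.124  0.044]
tray top 0.25 [352.6 183.2] [ 0.6695 -0.2558  0.044 ]
tray scene 0.82 [268.  193.4] [ 0.6402 -0.1114  0.044 ]
tin top 0.81 [353.6 236.8] [ 0.5501 -0.268   0.    ]
tin scene 0.67 [334.4 192.8] [ 0.5471 -0.2543  0.    ]
mandrel top 0.54 [350.5 182.7] [ 0.6782 -0.2607  0.    ]
mandrel top 0.24 [212.  210.9] [0.6039 0.0646 0.    ]
mandrel top 0.21 [295.9 191.5] [ 0.6541 -0.1311  0.    ]
mandrel scene 0.68 [291.2 173.7] [ 0.6762 -0.2552  0.    ]
bottle top 0.53 [243.3 179.3] [ 0.6804 -0.0063  0.    ]
bottle scene 0.77 [221.2 225.6] [ 0.6868 -0.0017  0.    ]
{'time': 0.9, 'joint_positions': array([-1.53171419e+00,  1.04064993e-01,  9.72801212e-02,  1.56392200e+00,
       -5.45695670e-06,  1.35310963e+00]), 'dq': array([-0.00115718,  0.00095672,  0.00030301,  0.00081903,  0.00054254,
       -0.00018503]), 'joint_efforts': array([ 6.88030432e-04, -5.56759179e+01,  5.03768706e+01,  9.53599738e-04,
       -2.78911812e-04, -3.46579171e-06]), 'eef_pos': array([ 0.1523899 , -0.58034086,  0.23134024]), 'ee_rot': array([3.14150649e+00, 2.46479151e-05, 2.56768833e-01]), 'contact_force': array([-0.2314166 ,  0.37332634, -0.8400439 ]), 'ft_torque': array([0.03264338, 0.02833822, 0.03873566]), 'grip_force': 0.0, 'grip_width': 0.08552080073934384}
```

View pics/t0.png

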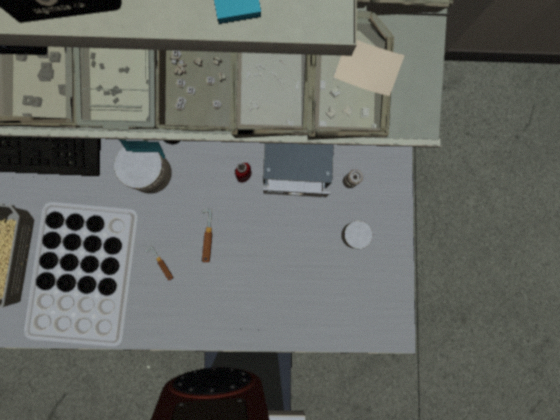

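View pics/s0.png

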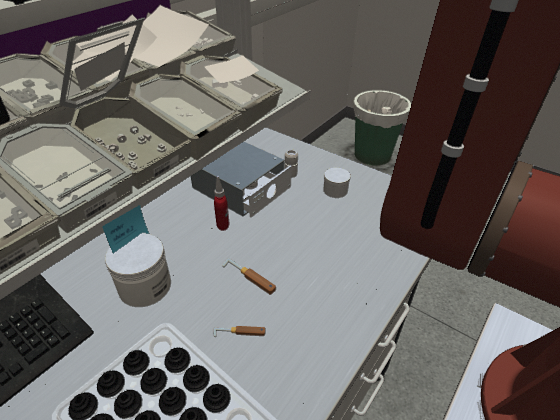

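```bash
python3 - <<'E'
from h import *
b=cv2.imread('pics/t0.png')
cv2.imwrite('pics/t0c.png',cv2.resize(b[140:285,145:340],None,fx=4,fy=4,interpolation=cv2.INTER_CUBIC))
a=cv2.imread('pics/s0.png')
cv2.imwrite('pics/s0c.png',cv2.resize(a[130:280,180:340],None,fx=4,fy=4,interpolation=cv2.INTER_CUBIC))
c=r.camera_info('top');print(c['camera_matrix'],-np.array(c['R']).T@c['t'])
E
```

```text
[[386.93561287   0.         274.74149689]
 [  0.         386.93561287 209.006566  ]
 [  0.           0.           1.        ]] [ 0.52147967 -0.06185973  0.90375333]
```

View pics/t0c.png

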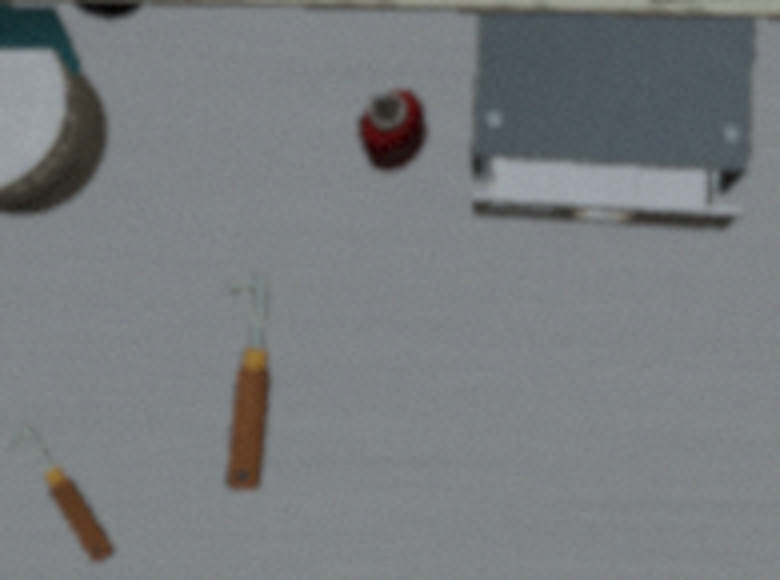

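View pics/s0c.png

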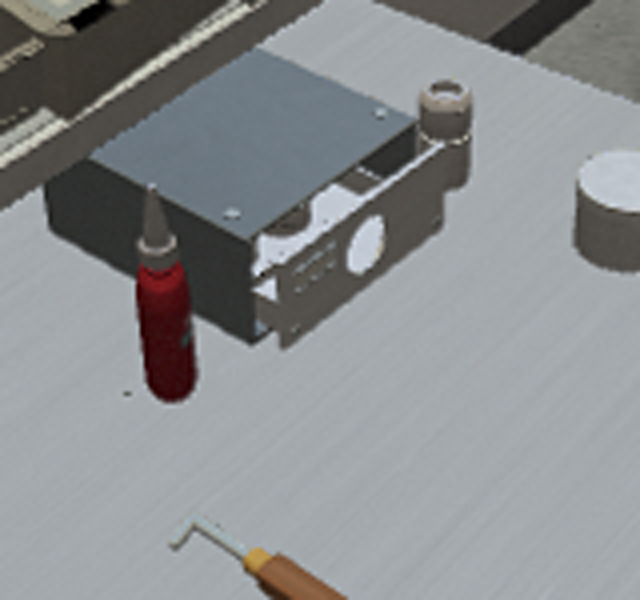

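Hook-like things: (208,240) and (162,262) in the top view. The larger, at (208,240), has a handle of about 30 px against 24 px, so it is the one meant, and the crop confirms it. The tray is slightly out, with its plate at row ~192 and columns 264–330. Next I measure the poses.

```bash
python3 - <<'E'
from h import *
f=lambda u,v:(145+u/4,140+v/4)
b=cv2.imread('pics/t0.png').astype(int)
m=((b[:,:,2]-b[:,:,0])>35).astype(np.uint8); m[:200]=0;m[:,:190]=0;m[:,230:]=0;m[290:]=0
ys,xs=np.nonzero(m);P=np.array([ray('top',(x,y),.010)[:2] for x,y in zip(xs,ys)])
c=P.mean(0);w,V=np.linalg.eigh(np.cov(P.T));d=V[:,1]*np.sign(V[0,1]);s=(P-c)@d
print('handle',len(P),c,np.degrees(np.arctan2(d[1],d[0])),s.min(),s.max())
print('unit top front',ray('top',f(475,160),.082),ray('top',f(743,170),.082))
print('unit sides',ray('top',f(478,20),.082),ray('top',f(755,20),.082))
for z in(.075,):print('plate top',ray('top',f(474,204),z),ray('top',f(740,212),z))
print('hole scene at z=.044',ray('scene',(180+365/4,130+245/4),.044))
g=lambda u,v:(180+u/4,130+v/4)
print('plate L bottom',ray('scene',g(283,347),.013),'R bottom',ray('scene',g(443,228),.013))
print('plate L top',ray('scene',g(280,262),.075),'R top',ray('scene',g(443,145),.075))
print('unit FL bottom',ray('scene',g(255,343),0),'FL top',ray('scene',g(250,238),.082),'FR top',ray('scene',g(417,122),.082))
E
```

```text
handle 219 [0.52678687 0.07239184] -2.8268790606559087 -0.03916965285008686 0.03909884605722447
unit top front [ 0.66545388 -0.05527868  0.082     ] [ 0.66340841 -0.19982172  0.082     ]
unit sides [ 0.74232924 -0.05519883  0.082     ] [ 0.74623243 -0.20596249  0.082     ]
plate top [ 0.64260276 -0.05521678  0.075     ] [ 0.64152907 -0.19948071  0.075     ]
hole scene at z=.044 [ 0.63907692 -0.12208011  0.044     ]
plate L bottom [ 0.64377509 -0.05306796  0.013     ] R bottom [ 0.63541643 -0.19494896  0.013     ]
plate L top [ 0.6422959  -0.05211709  0.075     ] R top [ 0.63591917 -0.1925351   0.075     ]
unit FL bottom [ 0.66822663 -0.05698227  0.        ] FL top [ 0.66227979 -0.051597    0.082     ] FR top [ 0.65583541 -0.19408735  0.082     ]
```

Request:
{"op": "move_arm", "data": {
  "twist": [
    [0,0,-0.148],
    [0,0,-0.148],
    [0,0,-0.148],
    [0,0,-0.148],
    [0,0,-0.148],
    [0,0,-0.148],
    [0,0,-0.148],
    [0,0,-0.148]
  ],
  "offset": [
    [0,0,0],
    [0,0,0],
    [0,0,0],
    [0,0,0],
    [0,0,0],
    [0,0,0],
    [0,0,0],
    [0,0,0]
  ],
  "claw": [0,0,0,0,0,0,0,0]
}}

```text
time: 1.7
eef_pos: [0.1524, -0.5804, 0.2313]
ee_rot: [3.142, 0.0, 1.447]
contact_force: [-0.0, -0.3, 0.1]
grip_width: 0.085
grip_force: 0.0
```

Request:
{"op": "move_arm", "data": {
  "twist": [
    [0,0,-0.148],
    [0,0,-0.148],
    [0,0,-0.148],
    [0,0,-0.148],
    [0,0,-0.148],
    [0,0,-0.148],
    [0,0,-0.148],
    [0,0,-0.148]
  ],
  "offset": [
    [0,0,0],
    [0,0,0],
    [0,0,0],
    [0,0,0],
    [0,0,0],
    [0,0,0],
    [0,0,0],
    [0,0,0]
  ],
  "claw": [0,0,0,0,0,0,0,0]
}}

```text
time: 2.5
eef_pos: [0.1524, -0.5804, 0.2314]
ee_rot: [-3.141, 0.0, 2.631]
contact_force: [0.1, 0.4, -0.6]
grip_width: 0.0853
grip_force: 0.0
```

Request:
{"op": "move_arm", "data": {
  "twist": [
    [0,0,-0.148],
    [0,0,-0.148],
    [0,0,-0.148],
    [0,0,-0.016],
    [0,0,0],
    [0,0,0],
    [0,0,0],
    [0,0,0]
  ],
  "offset": [
    [0,0,0],
    [0,0,0],
    [0,0,0],
    [0,0,0],
    [-0.021,0.0419,0],
    [-0.021,0.0419,0],
    [-0.021,0.0419,0],
    [-0.021,0.0419,0]
  ],
  "claw": [0,0,0,0,0,0,0,0]
}}

```text
time: 3.3
eef_pos: [0.2463, -0.4162, 0.2312]
ee_rot: [-3.141, 0.0, 3.08]
contact_force: [0.9, -0.2, 0.4]
grip_width: 0.0851
grip_force: 0.0
```

Request:
{"op": "move_arm", "data": {
  "twist": [
    [0,0,0],
    [0,0,0],
    [0,0,0],
    [0,0,0],
    [0,0,0],
    [0,0,0],
    [0,0,0],
    [0,0,0]
  ],
  "offset": [
    [-0.021,0.0419,0],
    [-0.021,0.0419,0],
    [-0.021,0.0419,0],
    [-0.021,0.0419,0],
    [-0.021,0.0419,0],
    [-0.021,0.0419,0],
    [-0.021,0.0419,0],
    [-0.021,0.0419,0]
  ],
  "claw": [0,0,0,0,0,0,0,0]
}}

```text
time: 4.1
eef_pos: [0.4332, -0.0908, 0.2316]
ee_rot: [-3.141, 0.001, 3.08]
contact_force: [1.3, -0.6, -0.0]
grip_width: 0.0852
grip_force: 0.0
```

Request:
{"op": "move_arm", "data": {
  "twist": [
    [0,0,0],
    [0,0,0],
    [0,0,0],
    [0,0,0],
    [0,0,0],
    [0,0,0]
  ],
  "offset": [
    [-0.021,0.0419,0],
    [-0.021,0.0419,0],
    [-0.021,0.0419,0],
    [-0.021,0.0419,0],
    [0,0,0.04],
    [0,0,0.04]
  ],
  "claw": [0,0,0,0,90,90]
}}

```text
time: 4.7
eef_pos: [0.5273, 0.0713, 0.1512]
ee_rot: [-3.141, 0.003, 3.084]
contact_force: [-0.2, 0.5, -0.4]
grip_width: 0.0589
grip_force: 0.0
```

```bash
python3 - <<'E'
from h import *
s=r.sense();print(s['eef_pos'],s['ee_rot'],s['grip_width'],r.grip_point_offset,s['joint_positions'])
save('scene','s1.png');save('top','t1.png')
for cam in('scene','top'):
  for n,z in(('hook',0),('hook_toe',.008)):
    for d in r.spot_point(cam,n)[:2]:print(cam,n,d['confidence'],ray(cam,d['at'][::-1],z))
E
```

```text
[0.5272765  0.07133271 0.1512399 ] [-3.14136075e+00  2.66887397e-03  3.08351936e+00] 0.05890613185616699 0.0187 [-1.11526489e-01 -1.07473998e-01 -2.59181960e-01  1.41641091e+00
 -8.89836060e-05 -5.34530013e-02]
scene hook 0.96 [0.52533181 0.081112   0.        ]
scene hook 0.88 [0.45938247 0.16287001 0.        ]
scene hook_toe 0.87 [0.60817149 0.05987859 0.008     ]
scene hook_toe 0.57 [0.51428272 0.20843648 0.008     ]
top hook 0.46 [0.52362709 0.07265617 0.        ]
top hook_toe 0.7 [0.61343389 0.07174251 0.008     ]
```

View pics/s1.png

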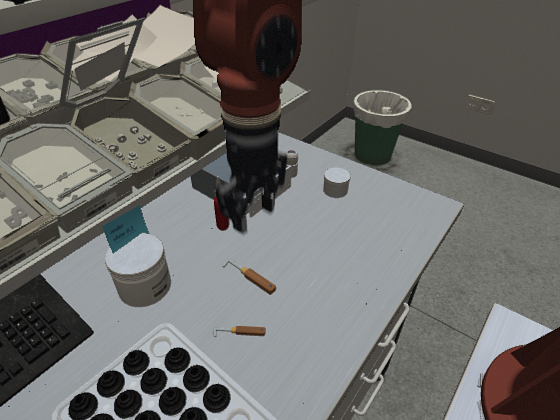

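Request:
{"op": "move_arm", "data": {
  "twist": [
    [0,0,0],
    [0,0,0],
    [0,0,0],
    [0,0,0],
    [0,0,0],
    [0,0,0]
  ],
  "offset": [
    [0.004,0.002,0.03],
    [0,0,0.04],
    [0,0,0.04],
    [0,0,0.025],
    [0,0,0.01],
    [0,0,0.003]
  ],
  "claw": [90,90,90,90,90,90]
}}

```text
time: 5.6
eef_pos: [0.5228, 0.0718, 0.0043]
ee_rot: [-3.141, 0.001, 3.084]
contact_force: [0.5, 0.2, 0.3]
grip_width: 0.0556
grip_force: 0.0
```

Request:
{"op": "move_arm", "data": {
  "twist": [
    [0,0,0],
    [0,0,0],
    [0,0,0],
    [0,0,0],
    [0,0,0],
    [0,0,0]
  ],
  "offset": [
    [0,0,0.002],
    [0,0,0],
    [0,0,0],
    [0,0,0],
    [0,0,0],
    [0,0,0]
  ],
  "claw": [140,180,220,255,255,255],
  "grip_force": 80
}}

```text
time: 6.2
eef_pos: [0.5233, 0.0719, 0.0032]
ee_rot: [-3.141, 0.003, 3.085]
contact_force: [-1.1, 0.4, 6.1]
grip_width: 0.0157
grip_force: 79.0
```

Request:
{"op": "move_arm", "data": {
  "twist": [
    [0,0,0],
    [0,0,0],
    [0,0,0],
    [0,0,0],
    [0,0,0],
    [0,0,0],
    [0,0,0],
    [0,0,-0.02]
  ],
  "offset": [
    [0,0,-0.01],
    [0,0,-0.03],
    [0,0,-0.04],
    [0.01,-0.04,0],
    [0.01,-0.04,0],
    [0.01,-0.04,0],
    [0,-0.04,0],
    [0,0,0]
  ],
  "claw": [255,255,255,255,255,255,255,255]
}}

```text
time: 7.0
eef_pos: [0.4831, -0.0901, 0.0827]
ee_rot: [-3.139, 0.002, 3.1]
contact_force: [-0.3, 0.8, -1.6]
grip_width: 0.0158
grip_force: 78.5
```

```bash
python3 - <<'E'
from h import *
s=r.sense();p=s['eef_pos'];print(p,s['ee_rot'],s['grip_width'],s['contact_force'])
a=save('scene','s2.png');b=save('top','t2.png')
z=p[2]+.005
for cam in('scene','top'):
    for n in('hook_toe','hook','hole'):
        for d in r.spot_point(cam,n)[:2]:print(cam,n,d['confidence'],d['at'],ray(cam,d['at'][::-1],.044 if n=='hole' else z))
def crop(im,cam):
    u=proj(cam,[p[0]+.05,p[1]-.01,z]).astype(int);print(cam,u)
    x0,y0=max(u[0]-50,0),max(u[1]-70,0);print(x0,y0)
    return cv2.resize(im[y0:y0+140,x0:x0+100,::-1],None,fx=4,fy=4,interpolation=cv2.INTER_CUBIC)
cv2.imwrite('pics/c2.png',np.hstack([crop(a,'scene'),crop(b,'top')]))
E
```

```text
[ 0.48313399 -0.09010089  0.08273643] [-3.13945629e+00  1.90653232e-03  3.10047148e+00] 0.015763054458777875 [-0.2539462   0.75929093 -1.58593817]
scene hook_toe 0.75 [328.3, 212.4] [0.47525136 0.23708698 0.08773643]
scene hook_toe 0.65 [194.9, 292.3] [ 0.56324244 -0.094885    0.08773643]
scene hook 0.74 [215.2, 321.7] [ 0.48089237 -0.07788115  0.08773643]
scene hook 0.65 [331.5, 251.1] [0.42581357 0.20626621 0.08773643]
top hook_toe 0.74 [244.5, 151.5] [0.52281662 0.17551643 0.08773643]
top hook 0.47 [265.5, 166.3] [0.48003899 0.14283091 0.08773643]
scene [305 199]
255 129
top [283 242]
233 172
```

View pics/c2.png

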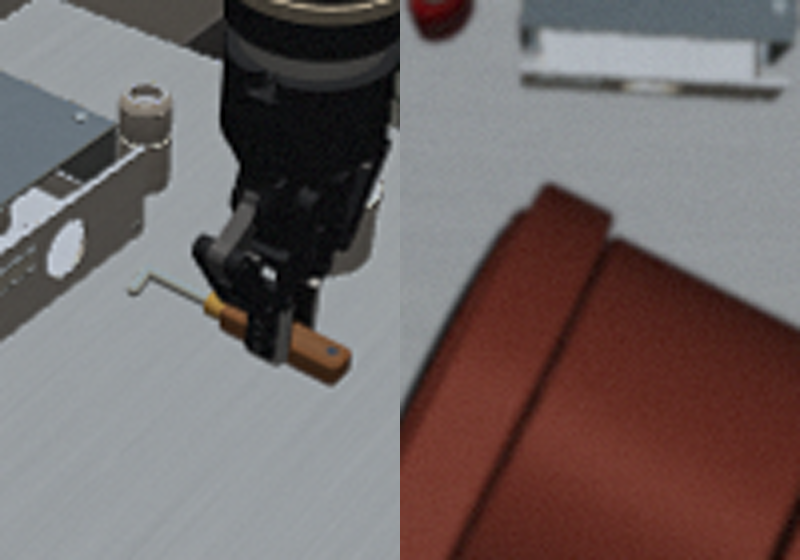

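Request:
{"op": "move_arm", "data": {
  "twist": [
    [0,0,0],
    [0,0,0],
    [0,0,0],
    [0,0,0],
    [0,0,0]
  ],
  "offset": [
    [0,-0.035,0.01],
    [-0.014,0,0.0335],
    [-0.02,0,0],
    [-0.02,0,0],
    [0,0,0]
  ],
  "claw": [255,255,255,255,255]
}}

```text
time: 7.9
eef_pos: [0.5373, -0.1225, 0.0376]
ee_rot: [-3.142, 0.001, 3.106]
contact_force: [0.2, 0.6, -1.4]
grip_width: 0.0156
grip_force: 78.6
```

```bash
python3 - <<'E'
from h import *
s=r.sense();p=s['eef_pos'];print(p,s['ee_rot'],s['contact_force'])
a=save('scene','s3.png')
z=p[2]+.005
for n in('hook_toe','hole'):
    for d in r.spot_point('scene',n)[:2]:print(n,d['confidence'],d['at'],ray('scene',d['at'][::-1],.044))
e=np.array([np.cos(s['ee_rot'][2]-np.pi),np.sin(s['ee_rot'][2]-np.pi),0])
print('pred bend',np.append(p[:2],z)+.085*e, proj('scene',np.append(p[:2],z)+.085*e))
print('tip',proj('scene',np.append(p[:2],z)+.081*e+.017*np.array([-e[1],e[0],0])),'hole',proj('scene',[.641,-.123,.044]))
cv2.imwrite('pics/c3.png',cv2.resize(a[140:230,210:330,::-1],None,fx=6,fy=6,interpolation=cv2.INTER_CUBIC))
E
```

```text
[ 0.53731921 -0.122486    0.03755446] [-3.14150753e+00  5.94461567e-04  3.10595715e+00] [ 0.22325506  0.60468617 -1.43919762]
hook_toe 0.9 [329.4, 214.1] [0.49470694 0.21866373 0.044     ]
hook_toe 0.5 [196.0, 278.8] [ 0.61523663 -0.11869468  0.044     ]
hole 0.57 [189.5, 274.1] [ 0.63780542 -0.13112404  0.044     ]
pred bend [ 0.62226525 -0.12551437  0.04255446] [278.09318012 193.79843854]
tip [274.7252653  198.20116682] hole [270.82312894 190.73210221]
```

View pics/c3.png

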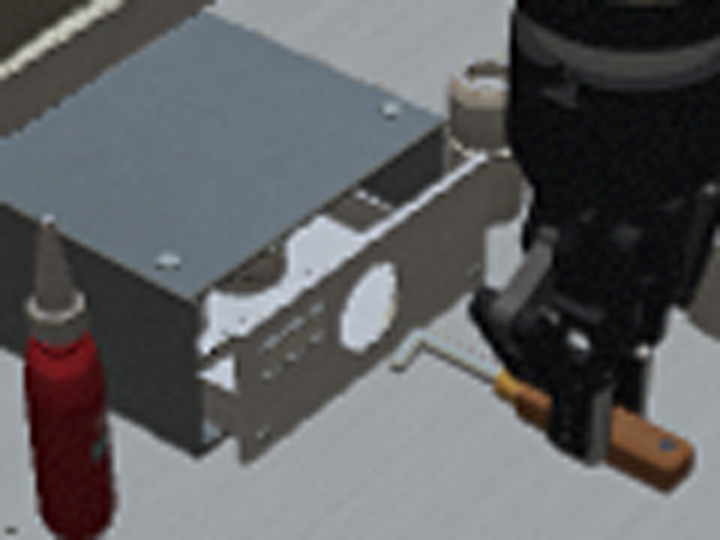

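```bash
python3 - <<'E'
from h import *
X=np.array([.63,-.125,.044]);J=np.array([proj('scene',X+np.eye(3)[i]*.01)-proj('scene',X) for i in range(3)]).T*.1
print('px per mm\n',J)
d=np.array([271.5,191.2])-np.array([279.7,196.7])  # hole - bend measured
u=np.array([.999,-.04,0])
for dx in(15,17,19,21,23,25):
    res=d-J@(u*dx); print(dx,'need y,z mm', np.linalg.solve(J[:,1:],res))
E
```

```text
px per mm
 [[-0.35141184 -0.26737474  0.00200715]
 [-0.16558946  0.22032106 -0.34885844]]
15 need y,z mm [11.69125179 15.65757802]
17 need y,z mm [ 9.12560909 13.03835361]
19 need y,z mm [ 6.55996638 10.41912919]
21 need y,z mm [3.99432368 7.79990478]
23 need y,z mm [1.42868097 5.18068036]
25 need y,z mm [-1.13696173  2.56145594]
```

Request:
{"op": "move_arm", "data": {
  "twist": [
    [0,0,0],
    [0,0,0],
    [0,0,0],
    [0,0,0],
    [0,0,0]
  ],
  "offset": [
    [0,-0.0085,-0.002],
    [-0.006,0,0],
    [-0.006,0,0],
    [-0.004,0,0],
    [0,0,0]
  ],
  "claw": [255,255,255,255,255]
}}

```text
time: 8.55
eef_pos: [0.5519, -0.132, 0.0398]
ee_rot: [-3.141, 0.0, 3.105]
contact_force: [-0.3, -0.9, -1.1]
grip_width: 0.0155
grip_force: 78.6
```

```bash
python3 - <<'E'
from h import *
s=r.sense();p=s['eef_pos'];print(p,s['ee_rot'],s['contact_force'])
a=save('scene','s4.png')
b=save('top','t4.png')
z=p[2]+.005
e=np.array([np.cos(s['ee_rot'][2]-np.pi),np.sin(s['ee_rot'][2]-np.pi),0])
print('pred bend',np.append(p[:2],z)+.085*e, proj('scene',np.append(p[:2],z)+.085*e))
A=cv2.resize(a[165:220,240:305,::-1],None,fx=8,fy=8,interpolation=cv2.INTER_CUBIC)
B=cv2.resize(b[170:225,262:294,::-1],None,fx=8,fy=8,interpolation=cv2.INTER_CUBIC)
cv2.imwrite('pics/c4.png',np.hstack([A,B]))
E
```

```text
[ 0.55190377 -0.13201136  0.03980661] [-3.14147755e+00  2.39166145e-04  3.10497829e+00] [-0.33511235 -0.93944129 -1.14905868]
pred bend [ 0.63684681 -0.13512289  0.04480661] [275.49118437 188.51793094]
```

View pics/c4.png

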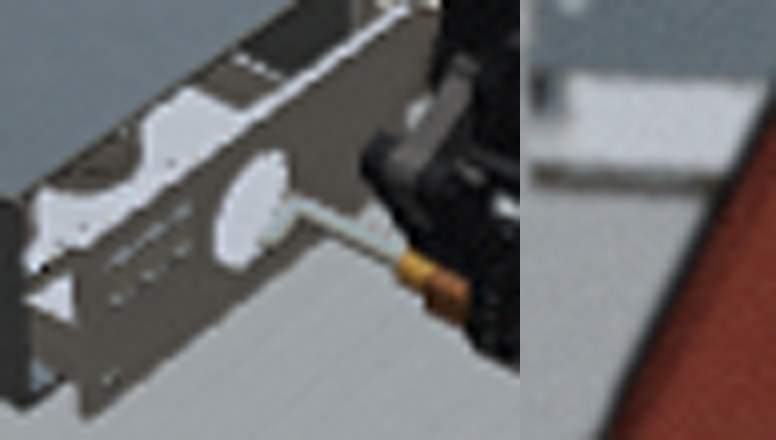

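Request:
{"op": "move_arm", "data": {
  "twist": [
    [0,0,0],
    [0,0,0],
    [0,0,0],
    [0,0,0]
  ],
  "offset": [
    [-0.004,0,0],
    [-0.004,0,0],
    [-0.003,0,0],
    [0,0,0]
  ],
  "claw": [255,255,255,255]
}}

```text
time: 9.05
eef_pos: [0.5628, -0.1324, 0.0398]
ee_rot: [-3.141, 0.0, 3.105]
contact_force: [-0.7, -0.6, -0.8]
grip_width: 0.0156
grip_force: 78.6
```

Request:
{"op": "move_arm", "data": {
  "twist": [
    [0,0,0],
    [0,0,0],
    [0,0,0],
    [0,0,0],
    [0,0,0],
    [0,0,0]
  ],
  "offset": [
    [-0.003,0,0],
    [-0.003,0,0],
    [-0.003,0,0],
    [-0.003,0,0],
    [-0.003,0,0],
    [0,0,0]
  ],
  "claw": [255,255,255,255,255,255]
}}

```text
time: 9.65
eef_pos: [0.5777, -0.133, 0.0398]
ee_rot: [-3.141, 0.0, 3.105]
contact_force: [-0.3, 0.5, -1.3]
grip_width: 0.0159
grip_force: 78.6
```

```bash
python3 - <<'E'
from h import *
s=r.sense();p=s['eef_pos'];print(p,s['ee_rot'],s['contact_force'])
a=save('scene','s5.png')
A=cv2.resize(a[165:220,240:305,::-1],None,fx=8,fy=8,interpolation=cv2.INTER_CUBIC)
cv2.imwrite('pics/c5.png',A)
E
```

```text
[ 0.57770882 -0.13297203  0.03981399] [-3.14143102e+00  1.99491689e-04  3.10492758e+00] [-0.30871042  0.47277081 -1.27377565]
```

View pics/c5.png

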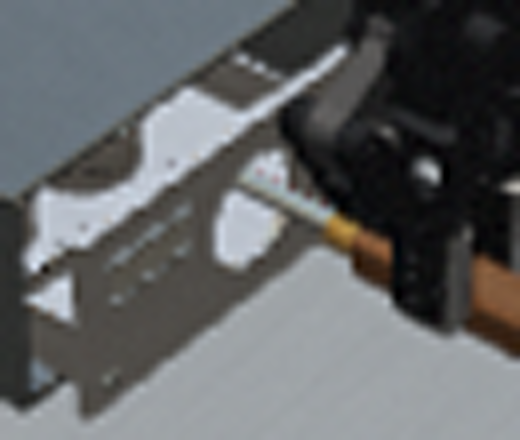

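Request:
{"op": "move_arm", "data": {
  "twist": [
    [0,0,0],
    [0,0,0],
    [0,0,0],
    [0,0,0],
    [0,0,0],
    [0,0,0]
  ],
  "offset": [
    [0,0.004,0],
    [0,0.004,0],
    [0,0.004,0],
    [0,0.003,0],
    [0,0.002,0],
    [0,0,0]
  ],
  "claw": [255,255,255,255,255,255],
  "grip_force": 100
}}

```text
time: 10.3
eef_pos: [0.578, -0.1156, 0.0398]
ee_rot: [-3.142, 0.0, 3.105]
contact_force: [0.6, -0.2, -0.8]
grip_width: 0.0153
grip_force: 102.6
```

```bash
python3 - <<'E'
from h import *
for i in range(4):
    r.camera('scene'); s=r.sense(); print(np.round(s['contact_force'],2),np.round(s['eef_pos'],4))
E
```

```text
[-0.78  0.44 -0.7 ] [ 0.578  -0.1158  0.0398]
[ 0.48 -1.21 -1.19] [ 0.578  -0.116   0.0398]
[-0.18 -0.47 -0.91] [ 0.578  -0.116   0.0398]
[ 0.22  0.44 -1.6 ] [ 0.578  -0.1161  0.0398]
```

Request:
{"op": "move_arm", "data": {
  "twist": [
    [0,0,0],
    [0,0,0],
    [0,0,0],
    [0,0,0],
    [0,0,0],
    [0,0,0],
    [0,0,0],
    [0,0,0]
  ],
  "offset": [
    [0.002,0,0],
    [0.002,0,0],
    [0.002,0,0],
    [0.002,0,0],
    [0.002,0,0],
    [0.002,0,0],
    [0.002,0,0],
    [0.002,0,0]
  ],
  "claw": [255,255,255,255,255,255,255,255]
}}

```text
time: 11.3
eef_pos: [0.5619, -0.1154, 0.0399]
ee_rot: [-3.141, 0.0, 3.105]
contact_force: [3.4, -0.5, -1.4]
grip_width: 0.0154
grip_force: 102.7
```

```bash
python3 - <<'E'
from h import *
for i in range(4):
    r.camera('scene'); s=r.sense(); print(np.round(s['contact_force'],2),np.round(s['eef_pos'],4))
E
```

```text
[ 3.02  0.56 -0.9 ] [ 0.5616 -0.1153  0.0398]
[ 2.25  0.2  -1.14] [ 0.5617 -0.1154  0.0398]
[ 0.83 -0.35 -0.83] [ 0.5617 -0.1154  0.0398]
[ 1.3  -0.84 -0.53] [ 0.5617 -0.1154  0.0398]
```

Hooked: the pull reads about 3 N, which is the tray's friction.

Request:
{"op": "move_arm", "data": {
  "twist": [
    [0,0,0],
    [0,0,0],
    [0,0,0],
    [0,0,0],
    [0,0,0],
    [0,0,0],
    [0,0,0],
    [0,0,0]
  ],
  "offset": [
    [0.002,0,0],
    [0.002,0,0],
    [0.002,0,0],
    [0.002,0,0],
    [0.002,0,0],
    [0.002,0,0],
    [0.002,0,0],
    [0.002,0,0]
  ],
  "claw": [255,255,255,255,255,255,255,255]
}}

```text
time: 12.3
eef_pos: [0.5458, -0.1148, 0.0398]
ee_rot: [-3.141, 0.0, 3.105]
contact_force: [3.8, -0.6, -1.3]
grip_width: 0.0153
grip_force: 102.7
```

Request:
{"op": "move_arm", "data": {
  "twist": [
    [0,0,0],
    [0,0,0],
    [0,0,0],
    [0,0,0],
    [0,0,0],
    [0,0,0],
    [0,0,0],
    [0,0,0]
  ],
  "offset": [
    [0.002,0,0],
    [0.002,0,0],
    [0.002,0,0],
    [0.002,0,0],
    [0.002,0,0],
    [0.002,0,0],
    [0.002,0,0],
    [0,0,0]
  ],
  "claw": [255,255,255,255,255,255,255,255]
}}

```text
time: 13.1
eef_pos: [0.5316, -0.1142, 0.0397]
ee_rot: [-3.142, -0.0, 3.105]
contact_force: [1.8, -1.4, -1.1]
grip_width: 0.0153
grip_force: 102.8
```

```bash
python3 - <<'E'
from h import *
s=r.sense(); print(np.round(s['contact_force'],2),np.round(s['eef_pos'],4),s['time'])
f=[]
for n in('hole','unit'):
  for d in r.spot_point('scene',n)[:1]:pass
a=save('scene','s6.png')
for n,z in(('hole',.044),('tray',.044),('unit',0)):
  for d in r.spot_point('scene',n)[:1]: print(n,d['confidence'],d['at'],ray('scene',d['at'][::-1],z))
cv2.imwrite('pics/c6.png',cv2.resize(a[140:230,210:330,::-1],None,fx=6,fy=6,interpolation=cv2.INTER_CUBIC))
E
```

```text
[ 1.8  -1.44 -1.1 ] [ 0.5316 -0.1142  0.0397] 13.1
hole 0.67 [198.8, 279.3] [ 0.60846986 -0.1114371   0.044     ]
tray 0.87 [197.3, 280.9] [ 0.60876724 -0.11782991  0.044     ]
```

View pics/c6.png

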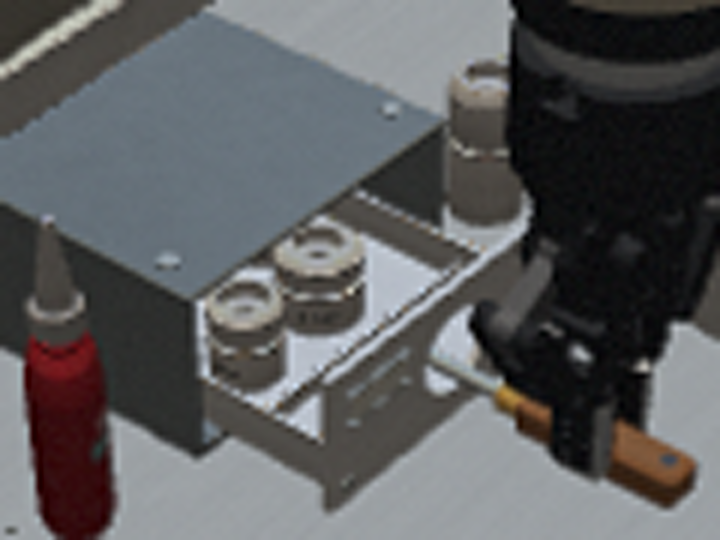

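The tray is about 60 mm out and the rod sits at the left edge of the hole. I go on, slower.

Request:
{"op": "move_arm", "data": {
  "twist": [
    [0,0,0],
    [0,0,0],
    [0,0,0],
    [0,0,0],
    [0,0,0],
    [0,0,0],
    [0,0,0],
    [0,0,0]
  ],
  "offset": [
    [0.002,0,0],
    [0.002,0,0],
    [0.002,0,0],
    [0.002,0,0],
    [0.002,0,0],
    [0.001,0,0],
    [0.001,0,0],
    [0,0,0]
  ],
  "claw": [255,255,255,255,255,255,255,255]
}}

```text
time: 14.2
eef_pos: [0.5198, -0.1138, 0.0398]
ee_rot: [-3.141, -0.0, 3.105]
contact_force: [2.3, 0.5, -0.5]
grip_width: 0.0149
grip_force: 102.8
```

Request:
{"op": "move_arm", "data": {
  "twist": [
    [0,0,0],
    [0,0,0],
    [0,0,0]
  ],
  "offset": [
    [0.001,0,0],
    [0.001,0,0],
    [0,0,0]
  ],
  "claw": [255,255,255]
}}

```text
time: 14.5
eef_pos: [0.5179, -0.1137, 0.0398]
ee_rot: [-3.141, -0.0, 3.105]
contact_force: [2.7, -0.8, -1.8]
grip_width: 0.0147
grip_force: 102.8
```

Request:
{"op": "move_arm", "data": {
  "twist": [
    [0,0,0],
    [0,0,0]
  ],
  "offset": [
    [0.001,0,0],
    [0.001,0,0]
  ],
  "claw": [255,255]
}}

```text
time: 14.7
eef_pos: [0.516, -0.1137, 0.0398]
ee_rot: [-3.142, 0.0, 3.105]
contact_force: [2.9, -0.1, -1.6]
grip_width: 0.0148
grip_force: 102.8
```

Request:
{"op": "move_arm", "data": {
  "twist": [
    [0,0,0],
    [0,0,0]
  ],
  "offset": [
    [0.001,0,0],
    [0.001,0,0]
  ],
  "claw": [255,255]
}}

```text
time: 14.9
eef_pos: [0.5139, -0.1136, 0.0398]
ee_rot: [-3.141, 0.0, 3.105]
contact_force: [3.3, 0.8, -2.5]
grip_width: 0.0151
grip_force: 102.8
```

Request:
{"op": "move_arm", "data": {
  "twist": [
    [0,0,0],
    [0,0,0]
  ],
  "offset": [
    [0.001,0,0],
    [0.001,0,0]
  ],
  "claw": [255,255]
}}

```text
time: 15.1
eef_pos: [0.5119, -0.1135, 0.0398]
ee_rot: [-3.142, 0.0, 3.105]
contact_force: [3.1, -0.5, -1.3]
grip_width: 0.0151
grip_force: 102.8
```

Request:
{"op": "move_arm", "data": {
  "twist": [
    [0,0,0],
    [0,0,0]
  ],
  "offset": [
    [0.001,0,0],
    [0.001,0,0]
  ],
  "claw": [255,255]
}}

```text
time: 15.3
eef_pos: [0.5099, -0.1135, 0.0398]
ee_rot: [-3.141, 0.0, 3.105]
contact_force: [2.3, 0.9, -1.1]
grip_width: 0.0151
grip_force: 102.8
```

Request:
{"op": "move_arm", "data": {
  "twist": [
    [0,0,0],
    [0,0,0]
  ],
  "offset": [
    [0.001,0,0],
    [0.001,0,0]
  ],
  "claw": [255,255]
}}

```text
time: 15.5
eef_pos: [0.5079, -0.1134, 0.0398]
ee_rot: [-3.142, -0.0, 3.105]
contact_force: [2.8, 0.6, -2.2]
grip_width: 0.0147
grip_force: 102.8
```

Request:
{"op": "move_arm", "data": {
  "twist": [
    [0,0,0],
    [0,0,0]
  ],
  "offset": [
    [0.001,0,0],
    [0.001,0,0]
  ],
  "claw": [255,255]
}}

```text
time: 15.7
eef_pos: [0.5059, -0.1133, 0.0398]
ee_rot: [-3.142, -0.0, 3.105]
contact_force: [2.4, 0.2, -1.1]
grip_width: 0.0147
grip_force: 102.8
```

Request:
{"op": "move_arm", "data": {
  "twist": [
    [0,0,0],
    [0,0,0]
  ],
  "offset": [
    [0.001,0,0],
    [0.001,0,0]
  ],
  "claw": [255,255]
}}

```text
time: 15.9
eef_pos: [0.5039, -0.1132, 0.0398]
ee_rot: [-3.141, -0.0, 3.105]
contact_force: [2.8, -0.5, -1.6]
grip_width: 0.015
grip_force: 102.8
```

Request:
{"op": "move_arm", "data": {
  "twist": [
    [0,0,0],
    [0,0,0]
  ],
  "offset": [
    [0.001,0,0],
    [0.001,0,0]
  ],
  "claw": [255,255]
}}

```text
time: 16.1
eef_pos: [0.502, -0.1132, 0.0398]
ee_rot: [-3.141, 0.0, 3.105]
contact_force: [2.8, -0.3, -1.5]
grip_width: 0.0151
grip_force: 102.8
```

Request:
{"op": "move_arm", "data": {
  "twist": [
    [0,0,0],
    [0,0,0]
  ],
  "offset": [
    [0.001,0,0],
    [0.001,0,0]
  ],
  "claw": [255,255]
}}

```text
time: 16.3
eef_pos: [0.4999, -0.113, 0.0398]
ee_rot: [-3.142, -0.0, 3.105]
contact_force: [2.7, -0.4, -1.0]
grip_width: 0.0151
grip_force: 102.8
```

Request:
{"op": "move_arm", "data": {
  "twist": [
    [0,0,0],
    [0,0,0]
  ],
  "offset": [
    [0.001,0,0],
    [0.001,0,0]
  ],
  "claw": [255,255]
}}

```text
time: 16.5
eef_pos: [0.4989, -0.1131, 0.0401]
ee_rot: [-3.142, 0.002, 3.105]
contact_force: [9.1, 0.3, -4.0]
grip_width: 0.015
grip_force: 102.5
```

The stop is reached: 9 N. Now small increments.

Request:
{"op": "move_arm", "data": {
  "twist": [
    [0,0,0],
    [0,0,0]
  ],
  "offset": [
    [0.0003,0,0],
    [0,0,0]
  ],
  "claw": [255,255]
}}

```text
time: 16.7
eef_pos: [0.4988, -0.1131, 0.0402]
ee_rot: [-3.142, 0.003, 3.105]
contact_force: [8.2, 1.3, -3.4]
grip_width: 0.0151
grip_force: 102.5
```

Request:
{"op": "move_arm", "data": {
  "twist": [
    [0,0,0],
    [0,0,0],
    [0,0,0]
  ],
  "offset": [
    [0.0004,0,0],
    [0.0004,0,0],
    [0,0,0]
  ],
  "claw": [255,255,255]
}}

```text
time: 17.0
eef_pos: [0.4983, -0.1131, 0.0403]
ee_rot: [-3.141, 0.003, 3.105]
contact_force: [10.1, 0.8, -3.7]
grip_width: 0.0149
grip_force: 102.4
```

Request:
{"op": "move_arm", "data": {
  "twist": [
    [0,0,0],
    [0,0,0],
    [0,0,0],
    [0,0,0]
  ],
  "offset": [
    [0.0004,0,0],
    [0.0004,0,0],
    [0.0003,0,0],
    [0,0,0]
  ],
  "claw": [255,255,255,255]
}}

```text
time: 17.4
eef_pos: [0.4976, -0.1131, 0.0403]
ee_rot: [-3.142, 0.004, 3.105]
contact_force: [12.9, 0.5, -4.8]
grip_width: 0.015
grip_force: 102.3
```

```bash
python3 - <<'E'
from h import *
for i in range(5):
    r.camera('scene'); s=r.sense(); print(np.round(s['contact_force'],2),np.round(s['eef_pos'],4),s['time'])
E
```

```text
[12.23  1.2  -4.19] [ 0.4976 -0.1131  0.0404] 17.45
[11.01  1.63 -3.59] [ 0.4976 -0.1131  0.0403] 17.5
[13.84  1.75 -4.52] [ 0.4976 -0.1131  0.0403] 17.55
[11.71  1.56 -5.04] [ 0.4976 -0.1131  0.0404] 17.6
[12.47  1.76 -4.55] [ 0.4976 -0.1131  0.0404] 17.65
```

Request:
{"op": "move_arm", "data": {
  "twist": [
    [0,0,0],
    [0,0,0],
    [0,0,0],
    [0,0,0],
    [0,0,0]
  ],
  "offset": [
    [0.0003,0,0],
    [0,0,0],
    [0,0,0],
    [0,0,0],
    [0,0,0]
  ],
  "claw": [255,255,255,255,255]
}}

```text
time: 18.15
eef_pos: [0.4974, -0.1131, 0.0404]
ee_rot: [-3.142, 0.004, 3.105]
contact_force: [13.0, 1.7, -4.7]
grip_width: 0.015
grip_force: 102.3
```

```bash
python3 - <<'E'
from h import *
f=[]
for i in range(6):
    r.camera('scene'); s=r.sense(); f.append(s['contact_force'])
print(np.mean(f,0),s['eef_pos'],s['ee_rot'])
E
```

```text
[12.66965914  1.19097787 -5.0559161 ] [ 0.49744545 -0.11307428  0.04039474] [-3.14154287  0.0043274   3.10511901]
```

Request:
{"op": "move_arm", "data": {
  "twist": [
    [0,0,0],
    [0,0,0],
    [0,0,0],
    [0,0,0],
    [0,0,0],
    [0,0,0]
  ],
  "offset": [
    [-0.001,0,0],
    [-0.002,0,0],
    [-0.003,0,0],
    [-0.003,0,0],
    [-0.002,0,0],
    [0,0,0]
  ],
  "claw": [255,255,255,255,255,255]
}}

```text
time: 19.05
eef_pos: [0.5064, -0.1133, 0.0396]
ee_rot: [-3.142, -0.001, 3.105]
contact_force: [-0.2, 0.3, -0.9]
grip_width: 0.0147
grip_force: 102.8
```

Request:
{"op": "move_arm", "data": {
  "twist": [
    [0,0,0],
    [0,0,0],
    [0,0,0],
    [0,0,0],
    [0,0,0],
    [0,0,0]
  ],
  "offset": [
    [0,-0.003,0],
    [0,-0.004,0],
    [0,-0.004,0],
    [0,-0.003,0],
    [0,-0.002,0],
    [0,0,0]
  ],
  "claw": [255,255,255,255,255,255]
}}

```text
time: 19.65
eef_pos: [0.5059, -0.1297, 0.0398]
ee_rot: [-3.141, 0.0, 3.104]
contact_force: [0.1, 0.1, -0.5]
grip_width: 0.0151
grip_force: 102.8
```

```bash
python3 - <<'E'
from h import *
s=r.sense(); print(s['contact_force'],s['eef_pos'])
a=save('scene','s7.png')
cv2.imwrite('pics/c7.png',cv2.resize(a[165:240,240:330,::-1],None,fx=8,fy=8,interpolation=cv2.INTER_CUBIC))
E
```

```text
[ 0.09212616  0.12944498 -0.5346386 ] [ 0.50589033 -0.12965326  0.03980237]
```

View pics/c7.png

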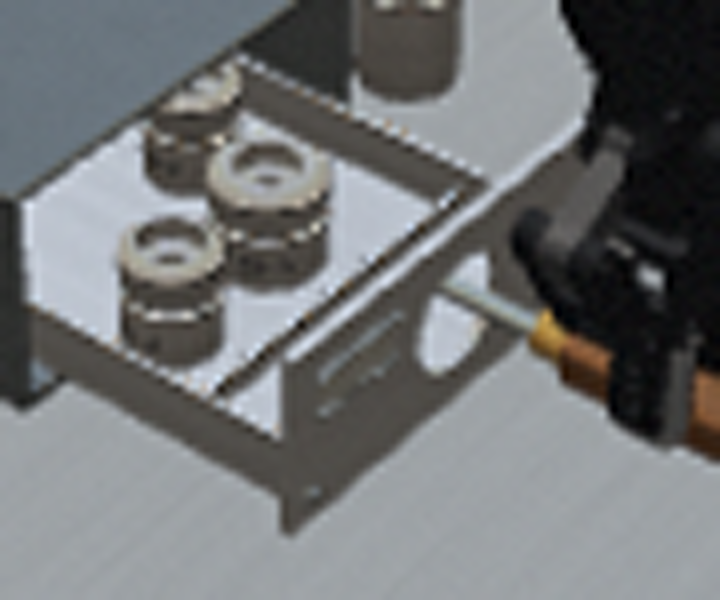

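Request:
{"op": "move_arm", "data": {
  "twist": [
    [0,0,0],
    [0,0,0],
    [0,0,0],
    [0,0,0],
    [0,0,0],
    [0,0,0]
  ],
  "offset": [
    [0,-0.0018,0],
    [0.002,0,0],
    [0.003,0,0],
    [0.002,0,0],
    [0.002,0,0],
    [0,0,0]
  ],
  "claw": [255,255,255,255,255,255]
}}

```text
time: 20.3
eef_pos: [0.4966, -0.1307, 0.0398]
ee_rot: [-3.141, -0.0, 3.105]
contact_force: [-0.3, 0.1, -0.8]
grip_width: 0.0151
grip_force: 102.8
```

Request:
{"op": "move_arm", "data": {
  "twist": [
    [0,0,0],
    [0,0,0],
    [0,0,0]
  ],
  "offset": [
    [0.002,0,0],
    [0.002,0,0],
    [0.002,0,0]
  ],
  "claw": [255,255,255]
}}

```text
time: 20.6
eef_pos: [0.4907, -0.1305, 0.0398]
ee_rot: [-3.141, 0.0, 3.105]
contact_force: [0.2, -0.6, -0.9]
grip_width: 0.015
grip_force: 102.8
```

Request:
{"op": "move_arm", "data": {
  "twist": [
    [0,0,0],
    [0,0,0],
    [0,0,0],
    [0,0,0],
    [0,0,0],
    [0,0,0],
    [0,0,0]
  ],
  "offset": [
    [0.002,0,0],
    [0.002,0,0],
    [0.002,0,0],
    [0.004,0,0],
    [0.01,0,0],
    [0.015,0,0],
    [0,0,0]
  ],
  "claw": [255,255,255,255,255,255,255]
}}

```text
time: 21.3
eef_pos: [0.4546, -0.129, 0.0395]
ee_rot: [3.141, -0.001, 3.104]
contact_force: [-0.3, 0.2, -1.7]
grip_width: 0.0148
grip_force: 102.8
```

```bash
python3 - <<'E'
from h import *
s=r.sense(); print(s['contact_force'],s['eef_pos'])
a=save('scene','s8.png')
for n in('hook_toe','hole'):
    for d in r.spot_point('scene',n)[:2]:print(n,d['confidence'],d['at'],ray('scene',d['at'][::-1],.044))
E
```

```text
[-0.25564869  0.15274732 -1.73349421] [ 0.45463556 -0.128978    0.03954921]
hook_toe 0.57 [205.8, 310.8] [ 0.5396599  -0.13361443  0.044     ]
hook_toe 0.57 [331.1, 215.0] [0.49140173 0.22007055 0.044     ]
hole 0.57 [202.7, 295.8] [ 0.57162335 -0.12250941  0.044     ]
```

Request:
{"op": "move_arm", "data": {
  "twist": [
    [0,0,0],
    [0,0,0],
    [0,0,0],
    [0,0,0],
    [0,0,0],
    [0,0,0],
    [0,0,0]
  ],
  "offset": [
    [0,0.02,-0.02],
    [0,0.04,0],
    [0,0.04,0],
    [0,0.04,0],
    [0,0.03,0],
    [0,0.02,0],
    [0,0,0]
  ],
  "claw": [255,255,255,255,255,255,255]
}}

```text
time: 22.15
eef_pos: [0.4631, 0.0628, 0.0598]
ee_rot: [3.141, 0.0, 3.108]
contact_force: [-0.2, -0.9, -0.2]
grip_width: 0.015
grip_force: 102.8
```

Request:
{"op": "move_arm", "data": {
  "twist": [
    [0,0,0],
    [0,0,0],
    [0,0,0],
    [0,0,0],
    [0,0,0]
  ],
  "offset": [
    [0,0,0.02],
    [0,0,0.02],
    [0,0,0.008],
    [0,0,0.003],
    [0,0,0]
  ],
  "claw": [255,255,255,255,255]
}}

```text
time: 22.65
eef_pos: [0.463, 0.0602, 0.0089]
ee_rot: [-3.141, -0.0, 3.104]
contact_force: [0.7, -1.0, -0.9]
grip_width: 0.0151
grip_force: 102.8
```

Request:
{"op": "move_arm", "data": {
  "twist": [
    [0,0,0],
    [0,0,0],
    [0,0,0],
    [0,0,0]
  ],
  "offset": [
    [0,0,0.002],
    [0,0,0.002],
    [0,0,0.001],
    [0,0,0]
  ],
  "claw": [255,255,255,255]
}}

```text
time: 23.05
eef_pos: [0.4629, 0.0606, 0.0038]
ee_rot: [-3.141, 0.0, 3.105]
contact_force: [0.3, -0.6, -0.5]
grip_width: 0.0149
grip_force: 102.8
```

Request:
{"op": "move_arm", "data": {
  "twist": [
    [0,0,0],
    [0,0,0],
    [0,0,0]
  ],
  "offset": [
    [0,0,0.0005],
    [0,0,0.0005],
    [0,0,0]
  ],
  "claw": [255,255,255]
}}

```text
time: 23.35
eef_pos: [0.463, 0.0606, 0.0033]
ee_rot: [-3.141, 0.0, 3.105]
contact_force: [-2.4, 1.0, 4.6]
grip_width: 0.0156
grip_force: 103.7
```

Request:
{"op": "move_arm", "data": {
  "twist": [
    [0,0,0],
    [0,0,0],
    [0,0,0],
    [0,0,0],
    [0,0,0],
    [0,0,0],
    [0,0,0],
    [0,0,0]
  ],
  "offset": [
    [0,0,0],
    [0,0,0],
    [0,0,0],
    [0,0,0],
    [0,0,0],
    [0,0,-0.01],
    [0,0,-0.03],
    [0,0,-0.04]
  ],
  "claw": [170,150,120,90,90,90,90,90],
  "grip_force": 20
}}

```text
time: 24.15
eef_pos: [0.4614, 0.0608, 0.0828]
ee_rot: [3.141, -0.003, 3.105]
contact_force: [0.4, 0.4, -0.9]
grip_width: 0.0555
grip_force: 0.0
```

Request:
{"op": "move_arm", "data": {
  "twist": [
    [0,0,0],
    [0,0,0],
    [0,0,0],
    [0,0,0]
  ],
  "offset": [
    [0,0,-0.04],
    [0,0,-0.04],
    [0,0,0],
    [0,0,0]
  ],
  "claw": [90,90,90,90]
}}

```text
time: 24.55
eef_pos: [0.4636, 0.0605, 0.1642]
ee_rot: [-3.141, 0.003, 3.105]
contact_force: [-0.6, 0.3, 0.4]
grip_width: 0.0552
grip_force: 0.0
```

```bash
python3 - <<'E'
from h import *
a=save('scene','s9.png');s=r.sense();print(s['eef_pos'],s['contact_force'],s['time'])
cv2.imwrite('pics/c9.png',cv2.resize(a[120:370,180:400,::-1],None,fx=2.4,fy=2.4,interpolation=cv2.INTER_CUBIC))
for n,z in(('hook',0),('hook_toe',.008),('tin',0),('mandrel',0),('bottle',0),('hole',.044)):
    for d in r.spot_point('scene',n)[:2]:print(n,d['confidence'],d['at'],ray('scene',d['at'][::-1],z))
E
```

```text
[0.46284662 0.06060831 0.16276356] [-0.18110707 -0.79629795 -0.19327171] 24.6
hook_toe 0.83 [271.1, 253.0] [0.54286984 0.06261376 0.008     ]
tin 0.7 [193.2, 332.5] [ 0.5500148  -0.25013982  0.        ]
bottle 0.91 [223.7, 222.8] [ 0.68816266 -0.00839147  0.        ]
hole 0.83 [204.1, 296.8] [ 0.56716083 -0.11991251  0.044     ]
```

View pics/c9.png

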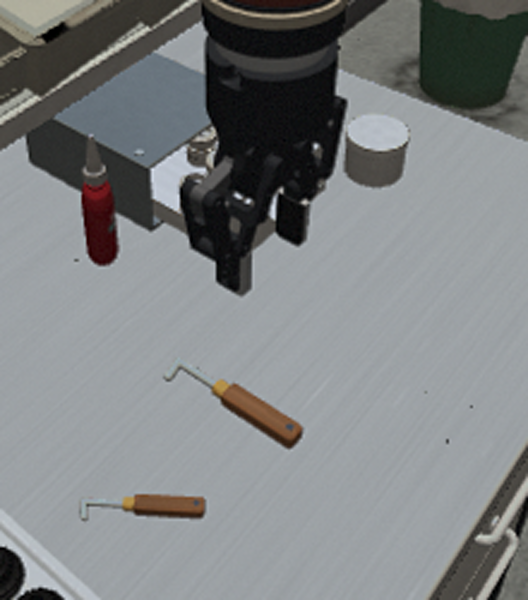

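The hook lies flat and clear of the tray (toe at scene pixel ~(253,271)). The tray is still out, the bystanders that show in this view are in place, and the gripper is free. I hand the job in.

```bash
python3 -c "
from plant import r
print(r.finish_job())"
```

```text
the job is handed in; nothing more can be done
None
```

Job handed in: I drew the tray out to its stop and held it there at about 12.7 N for over half a second, the highest reading being about 14 N, then unhooked and laid the hook flat on the bench clear of the tray, which stays drawn out (about 24.6 s used).

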